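# Restock the coffee bar's topping caddy

### The arm

A 6-joint arm with a two-finger parallel gripper is mounted at the origin on the work surface. World frame = base frame: x ahead of the robot, y to its left, z up, the work surface at z = 0. Lengths are in m, angles in rad, forces in N, time in s.
With the tool pointing down it reaches from about 0.375 to 0.825 m from the base axis. Payload 5.5 kg.
Tool frame: the origin (TCP) lies on the centre line of the jaws, within the pads' length; the fingertips stand 11 mm ahead of it and the grasp point (between the pads) lies 8 mm behind it; z points along the fingers, y is the line along which they close (so a half turn about z gives the same grasp; the last joint's range is limited). The gripper opens to 85 mm and grips with 20 to 120 N. Pads are 22 mm wide; open, the fingers measure 114 mm over their backs; the gripper's body (76 mm by 85 mm) begins 54 mm behind the grasp point. The pads swing forward as they close: fully open they stand 13 mm farther back than shut.
Start: joints at [1.102, 0.314, -0.047, 1.21, 0, 1.571], TCP at [0.271, 0.535, 0.242] pointing down, gripper open.
Joint ranges: [-2.67, 2.67], [-0.69, 1.73], [-1.03, 1.25], [-2.08, 2.16], [-1.42, 1.45], [-3.14, 3.14]. Speed limits (rad/s): [2.39, 2.39, 3.01, 3.14, 3.14, 3.14].

### API

Orientations are given as a unit quaternion [w, x, y, z].
In Python, from station import ctrl gives the robot as it stands.
- The arm moves only by the tool jog_arm, never from a script. Its argument "plan" is a list of rows, each an object of numbers: "gripper": the opening, from -1 (shut) to 1 (fully open); "tx", "ty", "tz": the shift along the tool's x, y, z in units of 50 mm (1.0 is 50 mm); "rx", "ry", "rz": the turn, a rotation vector about the tool's x, y, z in units of 6 degrees (1.0 is 6 degrees). A call has 1 to 12 rows; each row shifts and turns the commanded pose from where the row before left it, along the tool's axes as they then stand; what a row does not reach is not made up. A row lasts 1/10 s, in which the tool goes at most 50 mm and 8.59 degrees, less where a joint would pass 70% of its speed; a pose out of reach is approached as far as the arm can. A call is refused whole if a number of a shift passes 1 or a number of a turn 1, either way. A call with a gripper value outside its range is refused whole. The fingers move at their own pace and stop on an object; "newtons" is the grip in N (left out, the last holds). Time passes only in rows, so rows that do not move let the fingers close. It gives the time, the measured TCP pose, the force, the opening and the grip force at its end, in the units of the state.
- ctrl.observe(): the state, without advancing time (a new reading comes with each control period).
- ctrl.get_image(name): name is "scene" or "top" or "wrist"; returns the picture (400x640x3 uint8, blue, green, red); there is no depth.
- ctrl.get_calibration(name): a dict with "camera_matrix" (3x3 intrinsics, pixels), "camera_from_world" (4x4, takes a point from world to camera coordinates); the wrist camera has in their place "tool_from_camera" (4x4, takes a point from camera to tool coordinates, whose origin is the TCP and whose axes are the flange's). Camera axes: x right, y down, z forward; pixel columns grow to the right and rows downward; lengths in m; the calibration is good to about 2 mm. A picture is of the moment at which its call begins: read the wrist's pose just before it. get_calibration takes no time and is no camera call.
- ctrl.job_done(): hands the job in; it is judged then, once.
Trained networks look in the newest picture that a camera, given by its name, has taken for a name from the list of things; names that differ only in an ending like _2 or _b are one class to them, and where a whole thing is asked for, a point or a joint stands for the part that bears it (a point fixed in the world has none). Each returns a list of dicts, best first, with "p" (0 to 1); they miss things now and then, are a little off and sometimes report something else, mostly with a low value. They report only what shows in the picture. A call takes as long as a camera call. They do not tell look-alikes from the thing itself.
- ctrl.outline_of(camera, query): "mask" (400x640 bool, what is visible of it) and "bbox" ([centre column, centre row, width, height] in pixels, round what is visible of it).
The state is a dict: "time_s": time; "joint_pos": joint angles; "dq": joint speeds; "tau": joint torques, N m; "tcp_pos": TCP position; "eef_rot": TCP orientation; "force": force on the tool from outside, world axes, zero at the start; "torque": the same for the moment, N m; "gripper_width": opening from 0.0 (shut) to 1.0 (fully open); "grip_force": force on a finger pad.
Only numpy, scipy, OpenCV 4.12 (cv2) and the standard library are available. Lean on these libraries where they do the work, as an engineer would, in place of code of your own. Each camera call takes 0.05 s, during which the arm holds its last target. There are 200 camera calls.

### The job

Put the four steel topping shakers with red, yellow, blue and green lids back into the black caddy, each standing upright on the middle of the disc of its own lid's colour, and keep them upright on the way so that nothing spills. Leave the wooden red-lidded pepper shaker and the white-lidded steel shaker where they stand.

Things in the scene. Friction and masses are not known exactly. Their poses are not given: they have to be found in the camera images.
- shaker_red: Topping shaker with a bare steel body and a red plastic lid. Upright cylinder 52 mm across up to 70 mm, then a lid 44 mm across up to 90 mm (total height); 0.12 to 0.26 kg. Origin: centre of its underside; z up. It stands on the work surface at the start.
- shaker_yellow: Topping shaker with a bare steel body and a yellow plastic lid. Upright cylinder 52 mm across up to 70 mm, then a lid 44 mm across up to 90 mm (total height); 0.12 to 0.26 kg. Origin: centre of its underside; z up. It stands on the work surface at the start.
- shaker_blue: Topping shaker with a bare steel body and a blue plastic lid. Upright cylinder 52 mm across up to 70 mm, then a lid 44 mm across up to 90 mm (total height); 0.12 to 0.26 kg. Origin: centre of its underside; z up. It stands on the work surface at the start.
- shaker_green: Topping shaker with a bare steel body and a green plastic lid. Upright cylinder 52 mm across up to 70 mm, then a lid 44 mm across up to 90 mm (total height); 0.12 to 0.26 kg. Origin: centre of its underside; z up. It stands on the work surface at the start.
- pepper_wood: Look-alike, to be left alone: shaker with a light WOODEN body and a red lid. Upright cylinder 52 mm across up to 70 mm, then a lid 44 mm across up to 90 mm (total height); 0.12 to 0.26 kg. Origin: centre of its underside; z up. It stands on the work surface at the start.
- salt_white: Look-alike, to be left alone: steel shaker with a WHITE lid. Upright cylinder 52 mm across up to 70 mm, then a lid 44 mm across up to 90 mm (total height); 0.12 to 0.26 kg. Origin: centre of its underside; z up. It stands on the work surface at the start.
- disc_red: Red disc 64 mm across, 2 mm thick, fixed mid-compartment in the black caddy. Origin: centre of its underside, 5 mm above the work surface; x, y axes parallel to the caddy's walls. Caddy: fixed, 200 x 200 mm outside, 2 x 2 compartments 92 mm wide, disc centres 97 mm apart, walls and dividers 5 mm thick, tops 30 mm above the work surface.
- disc_yellow: Yellow disc 64 mm across, 2 mm thick, fixed mid-compartment in the black caddy. Origin: centre of its underside, 5 mm above the work surface; x, y axes parallel to the caddy's walls. Caddy: fixed, 200 x 200 mm outside, 2 x 2 compartments 92 mm wide, disc centres 97 mm apart, walls and dividers 5 mm thick, tops 30 mm above the work surface.
- disc_blue: Blue disc 64 mm across, 2 mm thick, fixed mid-compartment in the black caddy. Origin: centre of its underside, 5 mm above the work surface; x, y axes parallel to the caddy's walls. Caddy: fixed, 200 x 200 mm outside, 2 x 2 compartments 92 mm wide, disc centres 97 mm apart, walls and dividers 5 mm thick, tops 30 mm above the work surface.
- disc_green: Green disc 64 mm across, 2 mm thick, fixed mid-compartment in the black caddy. Origin: centre of its underside, 5 mm above the work surface; x, y axes parallel to the caddy's walls. Caddy: fixed, 200 x 200 mm outside, 2 x 2 compartments 92 mm wide, disc centres 97 mm apart, walls and dividers 5 mm thick, tops 30 mm above the work surface.
Things that resemble listed ones, but are neither listed nor needed, are in the scene too. What is shaped like the shaker_red but orange or turquoise is not meant.

How it is judged:
At the end, for the whole second after the job is handed in: Each coloured-lid steel shaker stands upright (0.1 rad) at rest on the disc of its lid's colour, centres within 15 mm, its origin -2 to 6 mm above the disc's origin; the wooden and white-lidded shakers stand upright (0.1 rad), at rest, within 20 mm of their starts (horizontal distance between shaker_red and disc_red below 0.015 m and z of shaker_red in the frame of disc_red between -0.002 and 0.006 m and angle between each of shaker_red, shaker_yellow, shaker_blue, shaker_green, pepper_wood, salt_white's own z axis and vertical below 0.1 rad and linear speed of each of shaker_red, shaker_yellow, shaker_blue, shaker_green, pepper_wood, salt_white below 0.02 m/s and angular speed of each of shaker_red, shaker_yellow, shaker_blue, shaker_green below 0.2 rad/s and horizontal distance between shaker_yellow and disc_yellow below 0.015 m and z of shaker_yellow in the frame of disc_yellow between -0.002 and 0.006 m and horizontal distance between shaker_blue and disc_blue below 0.015 m and z of shaker_blue in the frame of disc_blue between -0.002 and 0.006 m and horizontal distance between shaker_green and disc_green below 0.015 m and z of shaker_green in the frame of disc_green between -0.002 and 0.006 m and distance of each of pepper_wood, salt_white from where it was at the start of the episode below 0.02 m); the robot touches nothing.
It fails at once if a coloured-lid steel shaker was tipped more than 30 degrees (angle between any of shaker_red, shaker_yellow, shaker_blue, shaker_green's own z axis and vertical above 0.52 rad).
It fails at once if the wooden pepper shaker was moved (more than 20 mm) or tipped (distance of pepper_wood from where it was at the start of the episode above 0.02 m or angle between pepper_wood's own z axis and vertical above 0.3 rad).
It fails at once if the white-lidded shaker was moved (more than 20 mm) or tipped (distance of salt_white from where it was at the start of the episode above 0.02 m or angle between salt_white's own z axis and vertical above 0.3 rad).
It also fails if it takes over 99 s, if anything falls off the work surface, if the arm or the gripper's body presses on something with over 40 N, if the wrist force passes 120 N, or if a joint passes its speed limit or range.

## Working session

There is one attempt and no reset: what is moved stays moved. The work goes in short steps, Python scripts to look and compute and a tool call to move; the robot and the scene stay as the last step left them, time stands still between calls to the robot, and variables do not carry over. Pictures are saved under pics/ and viewed, at most 14 in all, crops included, and the job is handed in when it is done.

Besides the shell and the picture viewer there is one more tool, called after "Request:" as name([rows], argument=value, ...), one row to a line, values as JSON. jog_arm: Moves the arm, as the interface text tells. Its arguments: {"type":"object","properties":{"plan":{"type":"array"},"newtons":{"type":"number"}},"required":["plan"]}

```bash
mkdir -p pics; python3 - <<'E'
from station import ctrl
import cv2
for n in("top","scene"):
    cv2.imwrite(f"pics/{n}0.png",ctrl.get_image(n))
    print(n,{k:v.round(4).tolist() if hasattr(v,'round') else v for k,v in ctrl.get_calibration(n).items()})
print(ctrl.get_calibration("wrist"))
print(ctrl.observe())
E
```

```text
top {'camera_matrix': [[411.6654, 0.0, 317.3638], [0.0, 411.6654, 206.591], [0.0, 0.0, 1.0]], 'camera_from_world': [[-0.0075, -0.9997, -0.0229, -0.0154], [-0.9945, 0.0098, -0.1039, 0.5028], [0.1041, 0.022, -0.9943, 1.0838], [0.0, 0.0, 0.0, 1.0]]}
scene {'camera_matrix': [[424.7434, 0.0, 319.6074], [0.0, 424.7434, 199.4938], [0.0, 0.0, 1.0]], 'camera_from_world': [[-0.05, 0.9987, -0.0034, 0.0373], [0.6913, 0.0321, -0.7218, -0.3225], [-0.7208, -0.0384, -0.692, 1.2129], [0.0, 0.0, 0.0, 1.0]]}
{'camera_matrix': array([[296.45096774,   0.        , 319.43365655],
       [  0.        , 296.45096774, 201.07566837],
       [  0.        ,   0.        ,   1.        ]]), 'tool_from_camera': array([[-6.68083014e-04, -9.61039907e-01, -2.76408847e-01,
         7.06930434e-02],
       [ 9.99999342e-01, -8.99786111e-04,  7.11438104e-04,
        -5.91244630e-04],
       [-9.32429251e-04, -2.76408190e-01,  9.61039876e-01,
        -1.31399348e-01],
       [ 0.00000000e+00,  0.00000000e+00,  0.00000000e+00,
         1.00000000e+00]])}
{'time_s': 0.1, 'joint_pos': array([ 1.10198430e+00,  3.14107567e-01, -4.79943338e-02,  1.21021110e+00,
        3.63062563e-05,  1.57081507e+00]), 'dq': array([ 0.00054341, -0.00259741,  0.00267138,  0.00106268, -0.0004939 ,
        0.00160227]), 'tau': array([ 6.38469210e-04, -5.40765345e+01,  3.40541160e+01,  1.11878177e-02,
       -1.26656893e-06, -1.39225062e-05]), 'tcp_pos': array([0.27085293, 0.53480901, 0.24154271]), 'eef_rot': array([-1.93784868e-04,  2.32274344e-01,  9.72650016e-01, -7.33382583e-04]), 'force': array([-0.13503471,  0.17251273,  0.10697125]), 'torque': array([-0.01747172, -0.07739847,  0.02785578]), 'grip_force': 0.0, 'gripper_width': 0.9994692021009182}
```

View pics/top0.png

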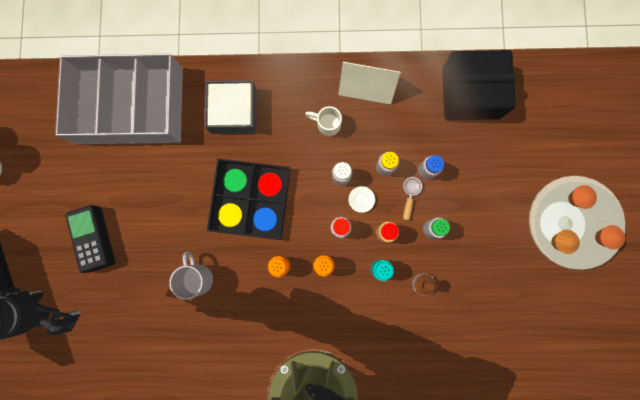

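View pics/scene0.png

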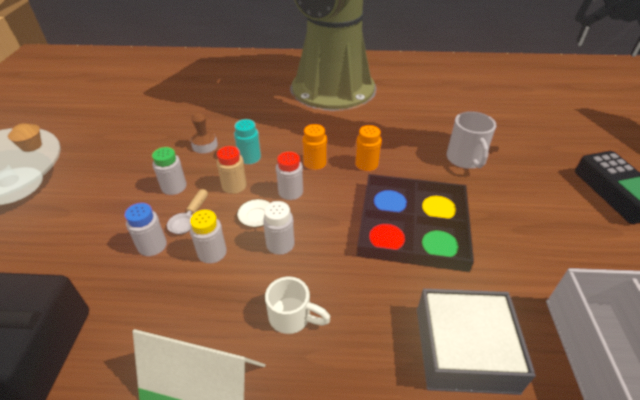

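The top view shows the steel red lid at (341,227), the wooden one at (389,232), yellow at (390,162), blue at (434,165), green at (438,228) and white at (342,172). The caddy is around (250,200), with green and red discs on top and yellow and blue below. The scene view agrees, with the wooden shaker at (231,170).

```bash
cat > h.py <<'E'
import numpy as np,cv2
from station import ctrl
from scipy.optimize import least_squares
def cal(n):
    c=ctrl.get_calibration(n)
    if n=="wrist":
        from scipy.spatial.transform import Rotation as R
        o=ctrl.observe();T=np.eye(4);q=o['eef_rot'];T[:3,:3]=R.from_quat([q[1],q[2],q[3],q[0]]).as_matrix();T[:3,3]=o['tcp_pos']
        return c['camera_matrix'],np.linalg.inv(T@c['tool_from_camera'])
    return c['camera_matrix'],c['camera_from_world']
def proj(KT,P):
    K,T=KT;p=np.asarray(P)@T[:3,:3].T+T[:3,3];p=p@K.T;return p[:,:2]/p[:,2:]
A=np.linspace(0,2*np.pi,40,endpoint=False)
def cyl(x,y,r,z0,z1): return np.array([[x+r*np.cos(a),y+r*np.sin(a),z] for a in A for z in(z0,z1)])
def cen(KT,P):
    m=cv2.moments(cv2.convexHull(proj(KT,P).astype(np.float32)));return np.array([m['m10'],m['m01']])/m['m00']
def locate(obs,parts):
    "obs: list of (KT,centroid); parts:(r,z0,z1)"
    f=lambda v:np.concatenate([cen(k,np.vstack([cyl(*v,*p) for p in parts]))-c for k,c in obs])
    s=least_squares(f,[.5,0]);return s.x,f(s.x)
SH=[(.026,0,.07),(.022,.07,.09)];LID=[(.022,.07,.09)];DISC=[(.032,.007,.007)]
HUE={'red':[(0,8),(174,180)],'yellow':[(22,32)],'blue':[(100,122)],'green':[(52,72)]}
def blobs(img,c,amin=60):
    h=cv2.cvtColor(img,cv2.COLOR_BGR2HSV);m=np.zeros(h.shape[:2],np.uint8)
    for a,b in HUE[c]: m|=cv2.inRange(h,(a,150,90),(b,255,255))
    n,_,s,ce=cv2.connectedComponentsWithStats(m)
    return [(ce[i],s[i,4],s[i,:4]) for i in range(1,n) if s[i,4]>amin]
E
python3 - <<'E'
from h import *
for n in("top","scene"):
    im=ctrl.get_image(n);KT=cal(n);print(n)
    for c in HUE:
        for ce,a,b in blobs(im,c):
            print(c,ce.round(1),a,b,'lid',locate([(KT,ce)],LID)[0].round(4),'disc',locate([(KT,ce)],DISC)[0].round(4))
    for q in("shaker_red","salt_white","disc_red"):
        for d in ctrl.outline_of(n,q):
            v,u=np.nonzero(d['mask']);ce=np.array([u.mean(),v.mean()])
            print(q,round(d['p'],2),ce.round(1),np.round(d['bbox'][2:]),len(u),locate([(KT,ce)],DISC if q[0]=='d' else SH)[0].round(4))
E
```

```text
top
red [269.3 184. ] 470 [258 172  24  25] lid [0.5567 0.1027] disc [0.5687 0.1132]
red [341.1 226.3] 226 [333 218  17  17] lid [ 0.4457 -0.0808] disc [ 0.45   -0.0835]
red [389.9 231. ] 258 [381 223  19  17] lid [ 0.4328 -0.2042] disc [ 0.4361 -0.2156]
yellow [389.4 159.8] 232 [381 152  18  17] lid [ 0.6165 -0.208 ] disc [ 0.6327 -0.2195]
yellow [229.6 214.6] 476 [218 203  25  24] lid [0.4784 0.2046] disc [0.4849 0.2222]
blue [434.8 163.4] 218 [427 156  17  16] lid [ 0.6057 -0.3241] disc [ 0.6211 -0.3438]
blue [264.5 218.8] 461 [253 207  24  24] lid [0.4668 0.1146] disc [0.4725 0.1259]
green [234.8 180. ] 429 [224 169  23  23] lid [0.5684 0.1925] disc [0.5813 0.2092]
green [440.5 227. ] 220 [432 220  18  15] lid [ 0.4419 -0.3322] disc [ 0.4458 -0.3525]
shaker_red 0.82 [381.8 269.5] [27. 22.] 370 [ 0.3347 -0.1864]
shaker_red 0.79 [340.6 227.2] [20. 14.] 325 [ 0.4452 -0.0805]
shaker_red 0.73 [323.8 265.8] [17. 19.] 323 [ 0.3459 -0.0358]
shaker_red 0.56 [277.9 265.8] [20. 23.] 412 [0.3461 0.0844]
salt_white 0.93 [341.7 172.9] [23. 22.] 352 [ 0.5909 -0.0858]
salt_white 0.29 [387.  163.
[... 651 characters left out ...]
0.5983 -0.3229] disc [ 0.5283 -0.3706]
green [163.2 154.3] 139 [154 149  19  11] lid [ 0.4333 -0.3317] disc [ 0.3405 -0.3805]
green [440.  243.3] 601 [424 232  33  24] lid [0.6435 0.1897] disc [0.5797 0.2133]
shaker_red 0.92 [367.7 148.3] [24. 44.] 990 [0.3468 0.0854]
shaker_red 0.87 [314.1 147.1] [28. 41.] 952 [ 0.3478 -0.032 ]
shaker_red 0.84 [247.1 141. ] [24. 46.] 901 [ 0.3319 -0.1828]
shaker_red 0.81 [288.8 176.3] [32. 44.] 1124 [ 0.4481 -0.0773]
shaker_red 0.72 [144.7 229.3] [40. 50.] 1488 [ 0.6046 -0.3194]
shaker_red 0.56 [278.1 228. ] [31. 54.] 1368 [ 0.59  -0.082]
salt_white 0.83 [278.  227.5] [29. 53.] 1323 [ 0.589  -0.0823]
disc_red 0.85 [387.  236.2] [39. 30.] 662 [0.5668 0.1172]
```

Request:
jog_arm([
  {"gripper": 1,"rz": -0.9},
  {"gripper": 1,"rz": -0.9},
  {"gripper": 1,"rz": -0.9},
  {"gripper": 1,"rz": -0.9},
  {"gripper": 1,"rz": -0.88},
  {"gripper": 1,"tx": -0.25,"ty": -0.88},
  {"gripper": 1,"tx": -0.25,"ty": -0.88},
  {"gripper": 1,"tx": -0.25,"ty": -0.88},
  {"gripper": 1,"tx": -0.25,"ty": -0.88},
  {"gripper": 1,"tx": -0.25,"ty": -0.88},
  {"gripper": 1,"tx": -0.25,"ty": -0.88},
  {"gripper": 1,"tx": -0.25,"ty": -0.88},
], newtons=40)

```text
$.plan[0]: bad value
```

Request:
jog_arm([
  {"gripper": 1.0,"tx": 0,"ty": 0,"tz": 0,"rx": 0,"ry": 0,"rz": -0.9},
], newtons=40)

```text
time_s: 0.6
tcp_pos: [0.2711, 0.5353, 0.2423]
eef_rot: [-0.0, 0.185, 0.983, 0.0]
force: [-0.4, -0.2, 0.5]
gripper_width: 1.004
grip_force: 0.0
```

Request:
jog_arm([
  {"gripper": 1,"tx": 0,"ty": 0,"tz": 0,"rx": 0,"ry": 0,"rz": -0.9},
  {"gripper": 1,"tx": 0,"ty": 0,"tz": 0,"rx": 0,"ry": 0,"rz": -0.9},
  {"gripper": 1,"tx": 0,"ty": 0,"tz": 0,"rx": 0,"ry": 0,"rz": -0.9},
  {"gripper": 1,"tx": 0,"ty": 0,"tz": 0,"rx": 0,"ry": 0,"rz": -0.88},
  {"gripper": 1,"tx": -0.25,"ty": -0.88,"tz": 0,"rx": 0,"ry": 0,"rz": 0},
  {"gripper": 1,"tx": -0.25,"ty": -0.88,"tz": 0,"rx": 0,"ry": 0,"rz": 0},
  {"gripper": 1,"tx": -0.25,"ty": -0.88,"tz": 0,"rx": 0,"ry": 0,"rz": 0},
  {"gripper": 1,"tx": -0.25,"ty": -0.88,"tz": 0,"rx": 0,"ry": 0,"rz": 0},
  {"gripper": 1,"tx": -0.25,"ty": -0.88,"tz": 0,"rx": 0,"ry": 0,"rz": 0},
  {"gripper": 1,"tx": -0.25,"ty": -0.88,"tz": 0,"rx": 0,"ry": 0,"rz": 0},
  {"gripper": 1,"tx": -0.25,"ty": -0.88,"tz": 0,"rx": 0,"ry": 0,"rz": 0},
  {"gripper": 1,"tx": 0,"ty": 0,"tz": 0,"rx": 0,"ry": 0,"rz": 0},
])

```text
time_s: 1.8
tcp_pos: [0.3594, 0.2229, 0.2426]
eef_rot: [0.0, 0.003, 1.0, -0.001]
force: [-0.3, 0.4, -0.6]
gripper_width: 0.999
grip_force: 0.0
```

Request:
jog_arm([
  {"gripper": 1,"tx": -0.22,"ty": -0.76,"tz": 0,"rx": 0,"ry": 0,"rz": 0},
  {"gripper": 1,"tx": -0.22,"ty": -0.76,"tz": 0,"rx": 0,"ry": 0,"rz": 0},
  {"gripper": 1,"tx": -0.22,"ty": -0.76,"tz": 0,"rx": 0,"ry": 0,"rz": 0},
  {"gripper": 1,"tx": -0.22,"ty": -0.76,"tz": 0,"rx": 0,"ry": 0,"rz": 0},
  {"gripper": 1,"tx": -0.22,"ty": -0.76,"tz": 0,"rx": 0,"ry": 0,"rz": 0},
  {"gripper": 1,"tx": -0.22,"ty": -0.76,"tz": 0,"rx": 0,"ry": 0,"rz": 0},
  {"gripper": 1,"tx": -0.22,"ty": -0.76,"tz": 0,"rx": 0,"ry": 0,"rz": 0},
  {"gripper": 1,"tx": -0.19,"ty": -0.72,"tz": 0,"rx": 0,"ry": 0,"rz": 0},
  {"gripper": 1,"tx": 0,"ty": 0,"tz": 0,"rx": 0,"ry": 0,"rz": 0},
  {"gripper": 1,"tx": 0,"ty": 0,"tz": 0,"rx": 0,"ry": 0,"rz": 0},
])

```text
time_s: 2.8
tcp_pos: [0.4454, -0.0748, 0.2422]
eef_rot: [-0.0, 0.001, 1.0, 0.0]
force: [-0.2, 0.4, 0.1]
gripper_width: 1.002
grip_force: 0.0
```

```bash
python3 - <<'E'
from h import *
KT=cal("wrist");im=ctrl.get_image("wrist");cv2.imwrite("pics/w1.png",im);print(ctrl.observe()['tcp_pos'])
for c in HUE:
  for ce,a,b in blobs(im,c): print(c,ce.round(1),a,b,'lid',locate([(KT,ce)],LID)[0].round(4),'disc',locate([(KT,ce)],DISC)[0].round(4))
E
```

```text
[ 0.44518072 -0.07409036  0.24219836]
red [193.2 172.7] 1745 [169 151  50  46] lid [ 0.4292 -0.2003] disc [ 0.4435 -0.2327]
red [316.1 186.1] 1509 [295 164  43  45] lid [ 0.4427 -0.0781] disc [ 0.461  -0.0789]
red [461.5 258. ] 1355 [436 239  47  43] lid [0.5238 0.0794] disc [0.5619 0.1188]
yellow [367.2  79.6] 1572 [345  55  45  50] lid [ 0.3436 -0.0314] disc [ 0.3354 -0.0195]
yellow [498.5  77.8] 1605 [476  54  46  49] lid [0.342  0.0891] disc [0.3338 0.1315]
yellow [365.6 106.2] 65 [349  99  35  11] lid [ 0.3666 -0.032 ] disc [ 0.3646 -0.0201]
yellow [547.3 183.2] 78 [530 178  45  18] lid [0.4408 0.1551] disc [0.4578 0.2138]
yellow [550.  212.6] 898 [526 190  52  37] lid [0.4721 0.1647] disc [0.4971 0.2256]
yellow [222.3 322.4] 194 [215 312  14  23] lid [ 0.6057 -0.188 ] disc [ 0.6644 -0.2166]
blue [478.1 192.3] 1956 [453 168  51  49] lid [0.45   0.0865] disc [0.4695 0.1279]
blue [118.3 304.8] 85 [101 300  28  12] lid [ 0.5817 -0.3044] disc [ 0.6342 -0.3625]
green [ 62.5 180.6] 1412 [ 40 161  47  43] lid [ 0.4371 -0.3329] disc [ 0.4532 -0.3985]
green [525.  277.4] 775 [504 264  48  26] lid [0.5478 0.1532] disc [0.5918 0.211 ]
```

View pics/w1.png

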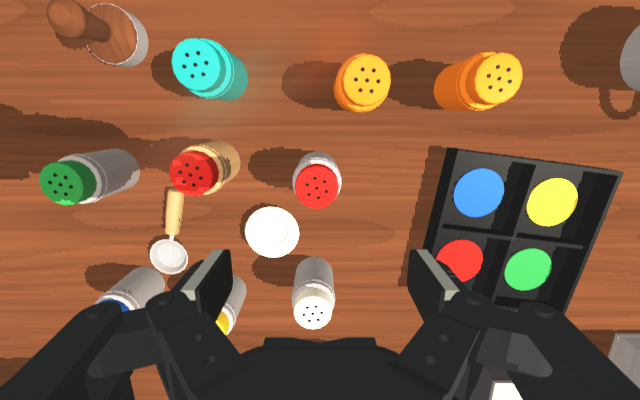

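Request:
jog_arm([
  {"gripper": 1,"tx": 0.02,"ty": -0.08,"tz": 0,"rx": 0,"ry": 0,"rz": 0},
  {"gripper": 1,"tx": 0,"ty": 0,"tz": 0.75,"rx": 0,"ry": 0,"rz": 0},
  {"gripper": 1,"tx": 0,"ty": 0,"tz": 0.75,"rx": 0,"ry": 0,"rz": 0},
  {"gripper": 1,"tx": 0,"ty": 0,"tz": 0.75,"rx": 0,"ry": 0,"rz": 0},
  {"gripper": 1,"tx": 0,"ty": 0,"tz": 0.75,"rx": 0,"ry": 0,"rz": 0},
  {"gripper": 1,"tx": 0,"ty": 0,"tz": 0.5,"rx": 0,"ry": 0,"rz": 0},
  {"gripper": 1,"tx": 0,"ty": 0,"tz": 0.42,"rx": 0,"ry": 0,"rz": 0},
  {"gripper": -1,"tx": 0,"ty": 0,"tz": 0,"rx": 0,"ry": 0,"rz": 0},
  {"gripper": -1,"tx": 0,"ty": 0,"tz": 0,"rx": 0,"ry": 0,"rz": 0},
  {"gripper": -1,"tx": 0,"ty": 0,"tz": 0,"rx": 0,"ry": 0,"rz": 0},
  {"gripper": -1,"tx": 0,"ty": 0,"tz": 0,"rx": 0,"ry": 0,"rz": 0},
  {"gripper": -1,"tx": 0,"ty": 0,"tz": 0,"rx": 0,"ry": 0,"rz": 0},
], newtons=40)

```text
time_s: 4.05
tcp_pos: [0.4455, -0.0787, 0.0475]
eef_rot: [0.001, -0.0, 1.0, -0.0]
force: [-1.2, 1.9, 5.9]
gripper_width: 0.598
grip_force: 42.3
```

Request:
jog_arm([
  {"gripper": -1,"tx": 0,"ty": 0,"tz": -0.4,"rx": 0,"ry": 0,"rz": 0},
  {"gripper": -1,"tx": 0,"ty": 0,"tz": -0.7,"rx": 0,"ry": 0,"rz": 0},
  {"gripper": -1,"tx": 0,"ty": 0,"tz": -0.7,"rx": 0,"ry": 0,"rz": 0},
  {"gripper": -1,"tx": 0,"ty": 0,"tz": -0.6,"rx": 0,"ry": 0,"rz": 0},
  {"gripper": -1,"tx": -0.35,"ty": 0.57,"tz": 0,"rx": 0,"ry": 0,"rz": 0},
  {"gripper": -1,"tx": -0.45,"ty": 0.7,"tz": 0,"rx": 0,"ry": 0,"rz": 0},
  {"gripper": -1,"tx": -0.45,"ty": 0.7,"tz": 0,"rx": 0,"ry": 0,"rz": 0},
  {"gripper": -1,"tx": -0.45,"ty": 0.7,"tz": 0,"rx": 0,"ry": 0,"rz": 0},
  {"gripper": -1,"tx": -0.45,"ty": 0.7,"tz": 0,"rx": 0,"ry": 0,"rz": 0},
  {"gripper": -1,"tx": -0.3,"ty": 0.5,"tz": 0,"rx": 0,"ry": 0,"rz": 0},
  {"gripper": -1,"tx": 0,"ty": 0,"tz": 0,"rx": 0,"ry": 0,"rz": 0},
  {"gripper": -1,"tx": 0,"ty": 0,"tz": 0,"rx": 0,"ry": 0,"rz": 0},
])

```text
time_s: 5.25
tcp_pos: [0.5664, 0.1151, 0.166]
eef_rot: [-0.0, -0.001, 1.0, -0.0]
force: [-0.8, -0.6, -1.1]
gripper_width: 0.599
grip_force: 42.5
```

```bash
python3 - <<'E'
from h import *
KT=cal("wrist");im=ctrl.get_image("wrist");cv2.imwrite("pics/w2.png",im);o=ctrl.observe();print(o['tcp_pos'],o['force'],o['gripper_width'])
for c in HUE:
  for ce,a,b in blobs(im,c): print(c,ce.round(1),a,b,'lid',locate([(KT,ce)],[(.022,.19,.21)])[0].round(4),'disc',locate([(KT,ce)],DISC)[0].round(4))
E
```

```text
[0.56607903 0.11441144 0.16606402] [-0.49905556 -0.22546942 -1.84139866] 0.5995103317143017
red [320.3 176.8] 1890 [288 156  65  44] lid [0.5147 0.1151] disc [0.5548 0.1157]
red [319.2 294.1] 9422 [259 241 121 102] lid [0.5584 0.1148] disc [0.6883 0.1148]
yellow [435.4  98. ] 3613 [403  63  70  74] lid [0.4923 0.1478] disc [0.4806 0.2223]
blue [334.3  85.1] 4106 [300  48  70  75] lid [0.489  0.1189] disc [0.4694 0.1284]
green [398.6 215.4] 409 [384 174  41  57] lid [0.5279 0.1404] disc [0.5952 0.1967]
green [443.2 204.9] 61 [437 192  10  28] lid [0.5246 0.1548] disc [0.5839 0.2415]
```

View pics/w2.png

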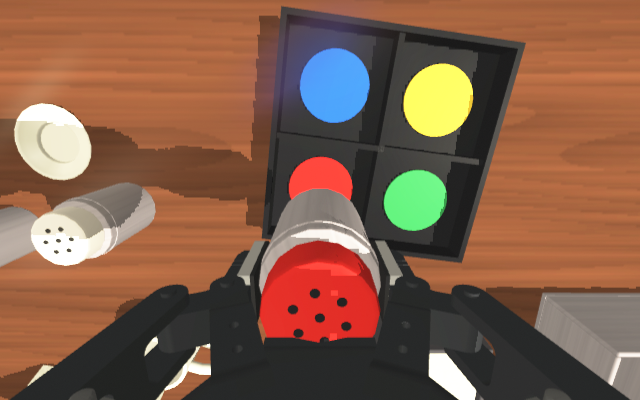

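Request:
jog_arm([
  {"gripper": -1,"tx": -0.02,"ty": 0.01,"tz": 0.4,"rx": 0,"ry": 0,"rz": 0},
  {"gripper": -1,"tx": 0,"ty": 0,"tz": 0.6,"rx": 0,"ry": 0,"rz": 0},
  {"gripper": -1,"tx": 0,"ty": 0,"tz": 0.6,"rx": 0,"ry": 0,"rz": 0},
  {"gripper": -1,"tx": 0,"ty": 0,"tz": 0.4,"rx": 0,"ry": 0,"rz": 0},
  {"gripper": -1,"tx": 0,"ty": 0,"tz": 0.15,"rx": 0,"ry": 0,"rz": 0},
  {"gripper": -1,"tx": 0,"ty": 0,"tz": 0.06,"rx": 0,"ry": 0,"rz": 0},
  {"gripper": -1,"tx": 0,"ty": 0,"tz": 0,"rx": 0,"ry": 0,"rz": 0},
  {"gripper": -1,"tx": 0,"ty": 0,"tz": 0,"rx": 0,"ry": 0,"rz": 0},
])

```text
time_s: 6.1
tcp_pos: [0.5687, 0.1153, 0.0571]
eef_rot: [0.001, 0.0, 1.0, 0.0]
force: [-0.3, 0.5, -1.4]
gripper_width: 0.599
grip_force: 42.5
```

Request:
jog_arm([
  {"gripper": -1,"tx": 0,"ty": 0,"tz": 0.04,"rx": 0,"ry": 0,"rz": 0},
  {"gripper": -1,"tx": 0,"ty": 0,"tz": 0,"rx": 0,"ry": 0,"rz": 0},
  {"gripper": 1,"tx": 0,"ty": 0,"tz": 0,"rx": 0,"ry": 0,"rz": 0},
  {"gripper": 1,"tx": 0,"ty": 0,"tz": 0,"rx": 0,"ry": 0,"rz": 0},
  {"gripper": 1,"tx": 0,"ty": 0,"tz": 0,"rx": 0,"ry": 0,"rz": 0},
  {"gripper": 1,"tx": 0,"ty": 0,"tz": 0,"rx": 0,"ry": 0,"rz": 0},
  {"gripper": 1,"tx": 0,"ty": 0,"tz": -0.3,"rx": 0,"ry": 0,"rz": 0},
  {"gripper": 1,"tx": 0,"ty": 0,"tz": -0.8,"rx": 0,"ry": 0,"rz": 0},
  {"gripper": 1,"tx": 0,"ty": 0,"tz": -0.9,"rx": 0,"ry": 0,"rz": 0},
  {"gripper": 1,"tx": 0,"ty": 0,"tz": -0.7,"rx": 0,"ry": 0,"rz": 0},
  {"gripper": 1,"tx": 0,"ty": 0,"tz": 0,"rx": 0,"ry": 0,"rz": 0},
])

```text
time_s: 7.2
tcp_pos: [0.5711, 0.1161, 0.1946]
eef_rot: [0.005, -0.0, 1.0, 0.001]
force: [1.8, -0.2, -1.3]
gripper_width: 1.002
grip_force: 0.0
```

```bash
python3 - <<'E'
from h import *
print(ctrl.observe()['tcp_pos'])
for n in("top","scene"):
    im=ctrl.get_image(n);KT=cal(n);print(n);cv2.imwrite(f"pics/{n}1.png",im)
    for c in HUE:
        for ce,a,b in blobs(im,c):
            print(c,ce.round(1),a,b,'lid',locate([(KT,ce)],LID)[0].round(4),'lid7',locate([(KT,ce)],[(.022,.077,.097)])[0].round(4))
E
```

```text
[0.57113477 0.11606253 0.1945766 ]
top
red [264.6 178.6] 238 [256 170  18  18] lid [0.5712 0.115 ] lid7 [0.57  0.114]
red [272.  188.5] 118 [258 174  24  23] lid [0.545  0.0958] lid7 [0.544  0.0949]
red [389.9 231. ] 258 [381 223  19  17] lid [ 0.4328 -0.2042] lid7 [ 0.4325 -0.2031]
yellow [389.4 159.8] 232 [381 152  18  17] lid [ 0.6165 -0.208 ] lid7 [ 0.6149 -0.2069]
blue [434.8 163.4] 219 [427 156  17  16] lid [ 0.6056 -0.324 ] lid7 [ 0.6042 -0.3221]
blue [268.2 218. ] 293 [260 207  17  24] lid [0.4687 0.105 ] lid7 [0.4681 0.104 ]
green [440.5 227.1] 178 [433 220  17  15] lid [ 0.4417 -0.3323] lid7 [ 0.4413 -0.3303]
scene
red [227.6 154.6] 379 [216 145  24  20] lid [ 0.4284 -0.2014] lid7 [ 0.4373 -0.1984]
red [391.4 206.2] 433 [380 196  25  22] lid [0.5616 0.1176] lid7 [0.5687 0.1163]
red [387.3 241.6] 199 [369 229  37  21] lid [0.6437 0.1051] lid7 [0.6497 0.1039]
yellow [438.8 206.7] 638 [422 195  34  24] lid [0.5589 0.2005] lid7 [0.5661 0.1981]
yellow [203.1 221. ] 544 [190 209  27  25] lid [ 0.6123 -0.2052] lid7 [ 0.6188 -0.2022]
blue [380.  195.9] 63 [375 191  16  14] lid [0.5359 0.0989] lid7 [0.5434 0.0979]
blue [138.7 213.8] 420 [126 204  25  22] lid [ 0.6007 -0.321 ] lid7 [ 0.6073 -0.3164]
green [439.9 243.4] 585 [424 232  33  23] lid [0.6436 0.1895] lid7 [0.6497 0.1873]
```

View pics/scene1.png

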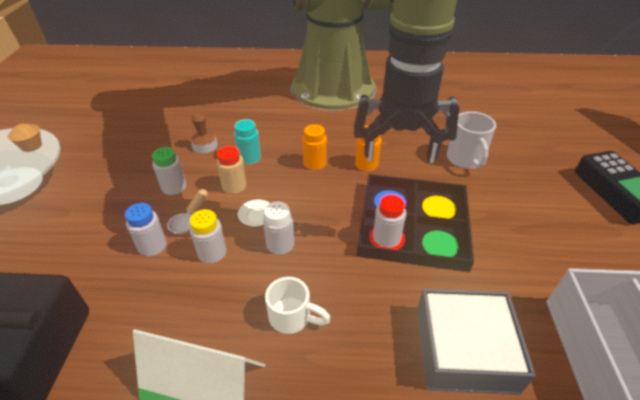

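The red shaker stands upright on the red disc (scene pixel 391,206). Green is next.

Request:
jog_arm([
  {"gripper": 1,"tx": 0.26,"ty": -0.9,"tz": 0,"rx": 0,"ry": 0,"rz": 0},
  {"gripper": 1,"tx": 0.26,"ty": -0.9,"tz": 0,"rx": 0,"ry": 0,"rz": 0},
  {"gripper": 1,"tx": 0.26,"ty": -0.9,"tz": 0,"rx": 0,"ry": 0,"rz": 0},
  {"gripper": 1,"tx": 0.26,"ty": -0.9,"tz": 0,"rx": 0,"ry": 0,"rz": 0},
  {"gripper": 1,"tx": 0.26,"ty": -0.9,"tz": 0,"rx": 0,"ry": 0,"rz": 0},
  {"gripper": 1,"tx": 0.26,"ty": -0.9,"tz": 0,"rx": 0,"ry": 0,"rz": 0},
  {"gripper": 1,"tx": 0.26,"ty": -0.9,"tz": 0,"rx": 0,"ry": 0,"rz": 0},
  {"gripper": 1,"tx": 0.26,"ty": -0.9,"tz": 0,"rx": 0,"ry": 0,"rz": 0},
  {"gripper": 1,"tx": 0.26,"ty": -0.9,"tz": 0,"rx": 0,"ry": 0,"rz": 0},
  {"gripper": 1,"tx": 0.26,"ty": -0.86,"tz": 0,"rx": 0,"ry": 0,"rz": 0},
  {"gripper": 1,"tx": 0,"ty": 0,"tz": 0,"rx": 0,"ry": 0,"rz": 0},
  {"gripper": 1,"tx": 0,"ty": 0,"tz": 0,"rx": 0,"ry": 0,"rz": 0},
])

```text
time_s: 8.5
tcp_pos: [0.4365, -0.3327, 0.1869]
eef_rot: [-0.001, 0.001, 1.0, 0.001]
force: [0.4, -0.2, -0.6]
gripper_width: 0.999
grip_force: 0.0
```

```bash
python3 - <<'E'
from h import *
KT=cal("wrist");im=ctrl.get_image("wrist");o=ctrl.observe();print(o['tcp_pos'],o['eef_rot'])
for c in HUE:
  for ce,a,b in blobs(im,c): print(c,ce.round(1),a,b,'lid',locate([(KT,ce)],LID)[0].round(4))
E
```

```text
[ 0.43700235 -0.33182551  0.18719591] [-1.05755006e-03  1.53716477e-04  9.99998769e-01  1.14891859e-03]
red [479.6 195.2] 2614 [449 168  62  56] lid [ 0.4294 -0.2003]
green [323.6 206.6] 2001 [299 180  51  54] lid [ 0.4382 -0.3291]
```

Request:
jog_arm([
  {"gripper": 1,"tx": -0.04,"ty": 0.02,"tz": 0.3,"rx": 0,"ry": 0,"rz": 0},
  {"gripper": 1,"tx": 0,"ty": 0,"tz": 0.7,"rx": 0,"ry": 0,"rz": 0},
  {"gripper": 1,"tx": 0,"ty": 0,"tz": 0.7,"rx": 0,"ry": 0,"rz": 0},
  {"gripper": 1,"tx": 0,"ty": 0,"tz": 0.7,"rx": 0,"ry": 0,"rz": 0},
  {"gripper": 1,"tx": 0,"ty": 0,"tz": 0.4,"rx": 0,"ry": 0,"rz": 0},
  {"gripper": 1,"tx": 0,"ty": 0,"tz": 0,"rx": 0,"ry": 0,"rz": 0},
  {"gripper": -1,"tx": 0,"ty": 0,"tz": 0,"rx": 0,"ry": 0,"rz": 0},
  {"gripper": -1,"tx": 0,"ty": 0,"tz": 0,"rx": 0,"ry": 0,"rz": 0},
  {"gripper": -1,"tx": 0,"ty": 0,"tz": 0,"rx": 0,"ry": 0,"rz": 0},
  {"gripper": -1,"tx": 0,"ty": 0,"tz": 0,"rx": 0,"ry": 0,"rz": 0},
  {"gripper": -1,"tx": 0,"ty": 0,"tz": 0,"rx": 0,"ry": 0,"rz": 0},
])

```text
time_s: 9.65
tcp_pos: [0.4413, -0.3321, 0.0506]
eef_rot: [0.002, -0.0, 1.0, -0.0]
force: [1.3, 2.6, 6.5]
gripper_width: 0.596
grip_force: 42.2
```

Request:
jog_arm([
  {"gripper": -1,"tx": 0,"ty": 0,"tz": -0.5,"rx": 0,"ry": 0,"rz": 0},
  {"gripper": -1,"tx": 0,"ty": 0,"tz": -0.9,"rx": 0,"ry": 0,"rz": 0},
  {"gripper": -1,"tx": 0,"ty": 0,"tz": -0.9,"rx": 0,"ry": 0,"rz": 0},
  {"gripper": -1,"tx": 0,"ty": 0,"tz": -0.7,"rx": 0,"ry": 0,"rz": 0},
  {"gripper": -1,"tx": -0.12,"ty": 0.5,"tz": 0,"rx": 0,"ry": 0,"rz": 0},
  {"gripper": -1,"tx": -0.2,"ty": 0.8,"tz": 0,"rx": 0,"ry": 0,"rz": 0},
  {"gripper": -1,"tx": -0.2,"ty": 0.8,"tz": 0,"rx": 0,"ry": 0,"rz": 0},
  {"gripper": -1,"tx": -0.2,"ty": 0.8,"tz": 0,"rx": 0,"ry": 0,"rz": 0},
  {"gripper": -1,"tx": -0.2,"ty": 0.8,"tz": 0,"rx": 0,"ry": 0,"rz": 0},
  {"gripper": -1,"tx": -0.2,"ty": 0.8,"tz": 0,"rx": 0,"ry": 0,"rz": 0},
  {"gripper": -1,"tx": -0.2,"ty": 0.8,"tz": 0,"rx": 0,"ry": 0,"rz": 0},
  {"gripper": -1,"tx": -0.2,"ty": 0.8,"tz": 0,"rx": 0,"ry": 0,"rz": 0},
])

```text
time_s: 10.85
tcp_pos: [0.516, -0.0252, 0.1995]
eef_rot: [0.001, -0.0, 1.0, -0.0]
force: [0.3, -0.3, -2.5]
gripper_width: 0.598
grip_force: 42.3
```

Request:
jog_arm([
  {"gripper": -1,"tx": -0.22,"ty": 0.8,"tz": 0,"rx": 0,"ry": 0,"rz": 0},
  {"gripper": -1,"tx": -0.22,"ty": 0.8,"tz": 0,"rx": 0,"ry": 0,"rz": 0},
  {"gripper": -1,"tx": -0.22,"ty": 0.8,"tz": 0,"rx": 0,"ry": 0,"rz": 0},
  {"gripper": -1,"tx": -0.22,"ty": 0.8,"tz": 0,"rx": 0,"ry": 0,"rz": 0},
  {"gripper": -1,"tx": -0.22,"ty": 0.8,"tz": 0,"rx": 0,"ry": 0,"rz": 0},
  {"gripper": -1,"tx": -0.16,"ty": 0.7,"tz": 0,"rx": 0,"ry": 0,"rz": 0},
  {"gripper": -1,"tx": 0,"ty": 0,"tz": 0,"rx": 0,"ry": 0,"rz": 0},
  {"gripper": -1,"tx": 0,"ty": 0,"tz": 0,"rx": 0,"ry": 0,"rz": 0},
])

```text
time_s: 11.65
tcp_pos: [0.5785, 0.2089, 0.1988]
eef_rot: [-0.0, -0.001, 1.0, -0.0]
force: [0.4, 0.0, -2.1]
gripper_width: 0.596
grip_force: 42.3
```

Request:
jog_arm([
  {"gripper": -1,"tx": -0.04,"ty": 0.05,"tz": 0.3,"rx": 0,"ry": 0,"rz": 0},
  {"gripper": -1,"tx": 0,"ty": 0,"tz": 0.7,"rx": 0,"ry": 0,"rz": 0},
  {"gripper": -1,"tx": 0,"ty": 0,"tz": 0.7,"rx": 0,"ry": 0,"rz": 0},
  {"gripper": -1,"tx": 0,"ty": 0,"tz": 0.6,"rx": 0,"ry": 0,"rz": 0},
  {"gripper": -1,"tx": 0,"ty": 0,"tz": 0.3,"rx": 0,"ry": 0,"rz": 0},
  {"gripper": -1,"tx": 0,"ty": 0,"tz": 0.15,"rx": 0,"ry": 0,"rz": 0},
  {"gripper": -1,"tx": 0,"ty": 0,"tz": 0,"rx": 0,"ry": 0,"rz": 0},
  {"gripper": -1,"tx": 0,"ty": 0,"tz": 0,"rx": 0,"ry": 0,"rz": 0},
])

```text
time_s: 12.45
tcp_pos: [0.5812, 0.2105, 0.062]
eef_rot: [0.0, 0.0, 1.0, 0.0]
force: [-0.9, -0.5, -0.4]
gripper_width: 0.595
grip_force: 42.4
```

Request:
jog_arm([
  {"gripper": -1,"tx": 0,"ty": 0,"tz": 0.08,"rx": 0,"ry": 0,"rz": 0},
  {"gripper": -1,"tx": 0,"ty": 0,"tz": 0,"rx": 0,"ry": 0,"rz": 0},
  {"gripper": -1,"tx": 0,"ty": 0,"tz": 0,"rx": 0,"ry": 0,"rz": 0},
  {"gripper": 0.7,"tx": 0,"ty": 0,"tz": 0,"rx": 0,"ry": 0,"rz": 0},
  {"gripper": 0.7,"tx": 0,"ty": 0,"tz": 0,"rx": 0,"ry": 0,"rz": 0},
  {"gripper": 0.7,"tx": 0,"ty": 0,"tz": 0,"rx": 0,"ry": 0,"rz": 0},
  {"gripper": 0.7,"tx": 0,"ty": 0,"tz": 0,"rx": 0,"ry": 0,"rz": 0},
  {"gripper": 0.7,"tx": 0,"ty": 0,"tz": -0.3,"rx": 0,"ry": 0,"rz": 0},
  {"gripper": 0.7,"tx": 0,"ty": 0,"tz": -0.8,"rx": 0,"ry": 0,"rz": 0},
  {"gripper": 0.7,"tx": 0,"ty": 0,"tz": -0.9,"rx": 0,"ry": 0,"rz": 0},
  {"gripper": 1,"tx": 0,"ty": 0,"tz": -0.8,"rx": 0,"ry": 0,"rz": 0},
  {"gripper": 1,"tx": 0,"ty": 0,"tz": 0,"rx": 0,"ry": 0,"rz": 0},
])

```text
time_s: 13.65
tcp_pos: [0.5843, 0.2122, 0.2041]
eef_rot: [0.005, -0.0, 1.0, 0.002]
force: [0.6, -0.6, -0.4]
gripper_width: 1.0
grip_force: 0.0
```

Request:
jog_arm([
  {"gripper": 1,"tx": -0.06,"ty": -0.83,"tz": 0,"rx": 0,"ry": 0,"rz": 0},
  {"gripper": 1,"tx": -0.06,"ty": -0.83,"tz": 0,"rx": 0,"ry": 0,"rz": 0},
  {"gripper": 1,"tx": -0.06,"ty": -0.83,"tz": 0,"rx": 0,"ry": 0,"rz": 0},
  {"gripper": 1,"tx": -0.06,"ty": -0.83,"tz": 0,"rx": 0,"ry": 0,"rz": 0},
  {"gripper": 1,"tx": -0.06,"ty": -0.83,"tz": 0,"rx": 0,"ry": 0,"rz": 0},
  {"gripper": 1,"tx": -0.06,"ty": -0.83,"tz": 0,"rx": 0,"ry": 0,"rz": 0},
  {"gripper": 1,"tx": -0.06,"ty": -0.83,"tz": 0,"rx": 0,"ry": 0,"rz": 0},
  {"gripper": 1,"tx": -0.06,"ty": -0.83,"tz": 0,"rx": 0,"ry": 0,"rz": 0},
  {"gripper": 1,"tx": -0.06,"ty": -0.83,"tz": 0,"rx": 0,"ry": 0,"rz": 0},
  {"gripper": 1,"tx": -0.06,"ty": -0.83,"tz": 0,"rx": 0,"ry": 0,"rz": 0},
  {"gripper": 1,"tx": 0,"ty": 0,"tz": 0,"rx": 0,"ry": 0,"rz": 0},
  {"gripper": 1,"tx": 0,"ty": 0,"tz": 0,"rx": 0,"ry": 0,"rz": 0},
])

```text
time_s: 14.85
tcp_pos: [0.6104, -0.2049, 0.1964]
eef_rot: [-0.0, 0.001, 1.0, 0.0]
force: [-0.1, -0.5, 0.4]
gripper_width: 0.999
grip_force: 0.0
```

```bash
python3 - <<'E'
from h import *
KT=cal("wrist");im=ctrl.get_image("wrist");o=ctrl.observe();print(o['tcp_pos'],o['eef_rot'])
for c in HUE:
  for ce,a,b in blobs(im,c): print(c,ce.round(1),a,b,'lid',locate([(KT,ce)],LID)[0].round(4))
KT=cal("top");im=ctrl.get_image("top");print('top')
for c in HUE:
  for ce,a,b in blobs(im,c,100): print(c,ce.round(1),a,b,'lid7',locate([(KT,ce)],[(.022,.077,.097)])[0].round(4))
E
```

```text
[ 0.61040137 -0.20382711  0.19658498] [-5.02686252e-04  8.00358856e-05  9.99999772e-01  4.43880474e-04]
red [619.4 116.3] 277 [600 110  40  23] lid [0.541  0.0351]
red [602.6 162.8] 268 [590 143  35  29] lid [0.5783 0.0315]
yellow [318.9 203.7] 2014 [294 178  51  52] lid [ 0.6125 -0.2054]
blue [635.   55.3] 328 [628  29  12  46] lid [0.4966 0.0346]
blue [184.2 191.4] 2145 [156 168  57  50] lid [ 0.6017 -0.3202]
top
red [264.6 178.4] 242 [256 170  18  18] lid7 [0.5704 0.114 ]
red [272.1 188.5] 119 [258 174  24  23] lid7 [0.5439 0.0944]
yellow [229.6 214.6] 477 [218 203  25  24] lid7 [0.4779 0.203 ]
blue [264.5 218.8] 461 [253 207  24  24] lid7 [0.4662 0.1135]
green [227.5 174.3] 230 [219 166  18  17] lid7 [0.5823 0.2101]
```

Request:
jog_arm([
  {"gripper": 1,"tx": -0.05,"ty": -0.03,"tz": 0.3,"rx": 0,"ry": 0,"rz": 0},
  {"gripper": 1,"tx": 0,"ty": 0,"tz": 0.7,"rx": 0,"ry": 0,"rz": 0},
  {"gripper": 1,"tx": 0,"ty": 0,"tz": 0.7,"rx": 0,"ry": 0,"rz": 0},
  {"gripper": 1,"tx": 0,"ty": 0,"tz": 0.7,"rx": 0,"ry": 0,"rz": 0},
  {"gripper": 1,"tx": 0,"ty": 0,"tz": 0.4,"rx": 0,"ry": 0,"rz": 0},
  {"gripper": 1,"tx": 0,"ty": 0,"tz": 0.2,"rx": 0,"ry": 0,"rz": 0},
  {"gripper": 1,"tx": 0,"ty": 0,"tz": 0,"rx": 0,"ry": 0,"rz": 0},
  {"gripper": -1,"tx": 0,"ty": 0,"tz": 0,"rx": 0,"ry": 0,"rz": 0},
  {"gripper": -1,"tx": 0,"ty": 0,"tz": 0,"rx": 0,"ry": 0,"rz": 0},
  {"gripper": -1,"tx": 0,"ty": 0,"tz": 0,"rx": 0,"ry": 0,"rz": 0},
  {"gripper": -1,"tx": 0,"ty": 0,"tz": 0,"rx": 0,"ry": 0,"rz": 0},
  {"gripper": -1,"tx": 0,"ty": 0,"tz": 0,"rx": 0,"ry": 0,"rz": 0},
])

```text
time_s: 16.15
tcp_pos: [0.6148, -0.206, 0.0491]
eef_rot: [0.002, -0.0, 1.0, -0.0]
force: [-0.3, -0.0, 6.9]
gripper_width: 0.598
grip_force: 42.3
```

Request:
jog_arm([
  {"gripper": -1,"tx": 0,"ty": 0,"tz": -0.5,"rx": 0,"ry": 0,"rz": 0},
  {"gripper": -1,"tx": 0,"ty": 0,"tz": -0.9,"rx": 0,"ry": 0,"rz": 0},
  {"gripper": -1,"tx": 0,"ty": 0,"tz": -0.9,"rx": 0,"ry": 0,"rz": 0},
  {"gripper": -1,"tx": 0,"ty": 0,"tz": -0.8,"rx": 0,"ry": 0,"rz": 0},
  {"gripper": -1,"tx": 0.15,"ty": 0.5,"tz": 0,"rx": 0,"ry": 0,"rz": 0},
  {"gripper": -1,"tx": 0.24,"ty": 0.8,"tz": 0,"rx": 0,"ry": 0,"rz": 0},
  {"gripper": -1,"tx": 0.24,"ty": 0.8,"tz": 0,"rx": 0,"ry": 0,"rz": 0},
  {"gripper": -1,"tx": 0.24,"ty": 0.8,"tz": 0,"rx": 0,"ry": 0,"rz": 0},
  {"gripper": -1,"tx": 0.24,"ty": 0.8,"tz": 0,"rx": 0,"ry": 0,"rz": 0},
  {"gripper": -1,"tx": 0.24,"ty": 0.8,"tz": 0,"rx": 0,"ry": 0,"rz": 0},
  {"gripper": -1,"tx": 0.24,"ty": 0.8,"tz": 0,"rx": 0,"ry": 0,"rz": 0},
  {"gripper": -1,"tx": 0.24,"ty": 0.8,"tz": 0,"rx": 0,"ry": 0,"rz": 0},
])

```text
time_s: 17.35
tcp_pos: [0.5209, 0.1007, 0.2025]
eef_rot: [0.0, 0.0, 1.0, 0.0]
force: [0.2, 0.0, -1.4]
gripper_width: 0.595
grip_force: 42.3
```

Request:
jog_arm([
  {"gripper": -1,"tx": 0.24,"ty": 0.8,"tz": 0,"rx": 0,"ry": 0,"rz": 0},
  {"gripper": -1,"tx": 0.24,"ty": 0.8,"tz": 0,"rx": 0,"ry": 0,"rz": 0},
  {"gripper": -1,"tx": 0.24,"ty": 0.6,"tz": 0,"rx": 0,"ry": 0,"rz": 0},
  {"gripper": -1,"tx": 0.07,"ty": 0.3,"tz": 0,"rx": 0,"ry": 0,"rz": 0},
  {"gripper": -1,"tx": 0,"ty": 0,"tz": 0,"rx": 0,"ry": 0,"rz": 0},
  {"gripper": -1,"tx": 0,"ty": 0,"tz": 0,"rx": 0,"ry": 0,"rz": 0},
])

```text
time_s: 17.95
tcp_pos: [0.4824, 0.2238, 0.2023]
eef_rot: [0.0, -0.0, 1.0, -0.0]
force: [-0.3, 0.4, -2.1]
gripper_width: 0.597
grip_force: 42.3
```

Request:
jog_arm([
  {"gripper": -1,"tx": -0.02,"ty": 0,"tz": 0.3,"rx": 0,"ry": 0,"rz": 0},
  {"gripper": -1,"tx": 0,"ty": 0,"tz": 0.7,"rx": 0,"ry": 0,"rz": 0},
  {"gripper": -1,"tx": 0,"ty": 0,"tz": 0.7,"rx": 0,"ry": 0,"rz": 0},
  {"gripper": -1,"tx": 0,"ty": 0,"tz": 0.6,"rx": 0,"ry": 0,"rz": 0},
  {"gripper": -1,"tx": 0,"ty": 0,"tz": 0.4,"rx": 0,"ry": 0,"rz": 0},
  {"gripper": -1,"tx": 0,"ty": 0,"tz": 0.15,"rx": 0,"ry": 0,"rz": 0},
  {"gripper": -1,"tx": 0,"ty": 0,"tz": 0.03,"rx": 0,"ry": 0,"rz": 0},
  {"gripper": -1,"tx": 0,"ty": 0,"tz": 0,"rx": 0,"ry": 0,"rz": 0},
  {"gripper": -1,"tx": 0,"ty": 0,"tz": 0,"rx": 0,"ry": 0,"rz": 0},
])

```text
time_s: 18.85
tcp_pos: [0.4844, 0.2245, 0.0596]
eef_rot: [0.001, 0.0, 1.0, 0.0]
force: [-0.1, -0.8, -1.5]
gripper_width: 0.597
grip_force: 42.3
```

Request:
jog_arm([
  {"gripper": -1,"tx": 0,"ty": 0,"tz": 0.06,"rx": 0,"ry": 0,"rz": 0},
  {"gripper": -1,"tx": 0,"ty": 0,"tz": 0,"rx": 0,"ry": 0,"rz": 0},
  {"gripper": -1,"tx": 0,"ty": 0,"tz": 0,"rx": 0,"ry": 0,"rz": 0},
  {"gripper": 0.7,"tx": 0,"ty": 0,"tz": 0,"rx": 0,"ry": 0,"rz": 0},
  {"gripper": 0.7,"tx": 0,"ty": 0,"tz": 0,"rx": 0,"ry": 0,"rz": 0},
  {"gripper": 0.7,"tx": 0,"ty": 0,"tz": 0,"rx": 0,"ry": 0,"rz": 0},
  {"gripper": 0.7,"tx": 0,"ty": 0,"tz": 0,"rx": 0,"ry": 0,"rz": 0},
  {"gripper": 0.7,"tx": 0,"ty": 0,"tz": -0.3,"rx": 0,"ry": 0,"rz": 0},
  {"gripper": 0.7,"tx": 0,"ty": 0,"tz": -0.8,"rx": 0,"ry": 0,"rz": 0},
  {"gripper": 0.7,"tx": 0,"ty": 0,"tz": -0.9,"rx": 0,"ry": 0,"rz": 0},
  {"gripper": 1,"tx": 0,"ty": 0,"tz": -0.8,"rx": 0,"ry": 0,"rz": 0},
  {"gripper": 1,"tx": 0,"ty": 0,"tz": 0,"rx": 0,"ry": 0,"rz": 0},
])

```text
time_s: 20.05
tcp_pos: [0.4865, 0.2258, 0.2012]
eef_rot: [0.004, -0.0, 1.0, 0.002]
force: [0.3, 0.7, 0.5]
gripper_width: 1.001
grip_force: 0.0
```

Request:
jog_arm([
  {"gripper": 1,"tx": -0.2,"ty": -0.91,"tz": 0,"rx": 0,"ry": 0,"rz": 0},
  {"gripper": 1,"tx": -0.2,"ty": -0.91,"tz": 0,"rx": 0,"ry": 0,"rz": 0},
  {"gripper": 1,"tx": -0.2,"ty": -0.91,"tz": 0,"rx": 0,"ry": 0,"rz": 0},
  {"gripper": 1,"tx": -0.2,"ty": -0.91,"tz": 0,"rx": 0,"ry": 0,"rz": 0},
  {"gripper": 1,"tx": -0.2,"ty": -0.91,"tz": 0,"rx": 0,"ry": 0,"rz": 0},
  {"gripper": 1,"tx": -0.2,"ty": -0.91,"tz": 0,"rx": 0,"ry": 0,"rz": 0},
  {"gripper": 1,"tx": -0.2,"ty": -0.91,"tz": 0,"rx": 0,"ry": 0,"rz": 0},
  {"gripper": 1,"tx": -0.2,"ty": -0.91,"tz": 0,"rx": 0,"ry": 0,"rz": 0},
  {"gripper": 1,"tx": -0.2,"ty": -0.91,"tz": 0,"rx": 0,"ry": 0,"rz": 0},
  {"gripper": 1,"tx": -0.2,"ty": -0.91,"tz": 0,"rx": 0,"ry": 0,"rz": 0},
  {"gripper": 1,"tx": -0.2,"ty": -0.91,"tz": 0,"rx": 0,"ry": 0,"rz": 0},
  {"gripper": 1,"tx": -0.18,"ty": -0.9,"tz": 0,"rx": 0,"ry": 0,"rz": 0},
])

```text
time_s: 21.25
tcp_pos: [0.6022, -0.323, 0.1943]
eef_rot: [-0.0, -0.0, 1.0, 0.0]
force: [0.9, 0.3, 0.9]
gripper_width: 1.002
grip_force: 0.0
```

Request:
jog_arm([
  {"gripper": 1,"tx": 0,"ty": 0,"tz": 0,"rx": 0,"ry": 0,"rz": 0},
  {"gripper": 1,"tx": 0,"ty": 0,"tz": 0,"rx": 0,"ry": 0,"rz": 0},
])

```text
time_s: 21.45
tcp_pos: [0.6017, -0.3219, 0.1938]
eef_rot: [-0.001, 0.001, 1.0, 0.001]
force: [0.3, -0.0, -0.3]
gripper_width: 0.999
grip_force: 0.0
```

```bash
python3 - <<'E'
from h import *
KT=cal("wrist");im=ctrl.get_image("wrist");o=ctrl.observe();print(o['tcp_pos'],o['eef_rot'])
for c in HUE:
  for ce,a,b in blobs(im,c): print(c,ce.round(1),a,b,'lid',locate([(KT,ce)],LID)[0].round(4))
KT=cal("top");im=ctrl.get_image("top");print('top')
for c in HUE:
  for ce,a,b in blobs(im,c,100): print(c,ce.round(1),a,b,'lid7',locate([(KT,ce)],[(.022,.077,.097)])[0].round(4))
E
```

```text
[ 0.60176197 -0.32075941  0.19413076] [-7.79653660e-04  1.00007096e-04  9.99999480e-01  6.49504861e-04]
red [482.3   1.2] 85 [469   0  28   5] lid [ 0.4531 -0.2053]
blue [321.  201.5] 2008 [296 176  51  52] lid [ 0.601  -0.3205]
top
red [264.6 178.4] 241 [256 170  18  18] lid7 [0.5703 0.114 ]
red [272.2 188.5] 119 [258 174  24  23] lid7 [0.5439 0.0944]
red [389.9 231.1] 258 [381 223  19  17] lid7 [ 0.4324 -0.2031]
yellow [234.4 216.2] 127 [222 203  20  24] lid7 [0.4738 0.1908]
yellow [221.5 211.9] 253 [213 204  19  17] lid7 [0.4851 0.2239]
blue [434.8 163.4] 220 [427 155  17  17] lid7 [ 0.6041 -0.3222]
blue [264.8 218.9] 452 [253 207  24  25] lid7 [0.466  0.1129]
green [227.5 174.3] 230 [219 166  18  17] lid7 [0.5823 0.2101]
```

Yellow stands at (0.485, 0.224), on its disc. Now I'll grasp blue.

Request:
jog_arm([
  {"gripper": 1,"tx": -0.01,"ty": -0.01,"tz": 0.3,"rx": 0,"ry": 0,"rz": 0},
  {"gripper": 1,"tx": 0,"ty": 0,"tz": 0.7,"rx": 0,"ry": 0,"rz": 0},
  {"gripper": 1,"tx": 0,"ty": 0,"tz": 0.7,"rx": 0,"ry": 0,"rz": 0},
  {"gripper": 1,"tx": 0,"ty": 0,"tz": 0.7,"rx": 0,"ry": 0,"rz": 0},
  {"gripper": 1,"tx": 0,"ty": 0,"tz": 0.4,"rx": 0,"ry": 0,"rz": 0},
  {"gripper": 1,"tx": 0,"ty": 0,"tz": 0.14,"rx": 0,"ry": 0,"rz": 0},
  {"gripper": 1,"tx": 0,"ty": 0,"tz": 0,"rx": 0,"ry": 0,"rz": 0},
  {"gripper": -1,"tx": 0,"ty": 0,"tz": 0,"rx": 0,"ry": 0,"rz": 0},
  {"gripper": -1,"tx": 0,"ty": 0,"tz": 0,"rx": 0,"ry": 0,"rz": 0},
  {"gripper": -1,"tx": 0,"ty": 0,"tz": 0,"rx": 0,"ry": 0,"rz": 0},
  {"gripper": -1,"tx": 0,"ty": 0,"tz": 0,"rx": 0,"ry": 0,"rz": 0},
  {"gripper": -1,"tx": 0,"ty": 0,"tz": 0,"rx": 0,"ry": 0,"rz": 0},
])

```text
time_s: 22.75
tcp_pos: [0.6042, -0.322, 0.0503]
eef_rot: [0.002, -0.0, 1.0, -0.0]
force: [-0.1, 0.3, 7.0]
gripper_width: 0.595
grip_force: 42.4
```

Request:
jog_arm([
  {"gripper": -1,"tx": 0,"ty": 0,"tz": -0.5,"rx": 0,"ry": 0,"rz": 0},
  {"gripper": -1,"tx": 0,"ty": 0,"tz": -0.9,"rx": 0,"ry": 0,"rz": 0},
  {"gripper": -1,"tx": 0,"ty": 0,"tz": -0.9,"rx": 0,"ry": 0,"rz": 0},
  {"gripper": -1,"tx": 0,"ty": 0,"tz": -0.8,"rx": 0,"ry": 0,"rz": 0},
  {"gripper": -1,"tx": 0.15,"ty": 0.5,"tz": 0,"rx": 0,"ry": 0,"rz": 0},
  {"gripper": -1,"tx": 0.24,"ty": 0.8,"tz": 0,"rx": 0,"ry": 0,"rz": 0},
  {"gripper": -1,"tx": 0.24,"ty": 0.8,"tz": 0,"rx": 0,"ry": 0,"rz": 0},
  {"gripper": -1,"tx": 0.24,"ty": 0.8,"tz": 0,"rx": 0,"ry": 0,"rz": 0},
  {"gripper": -1,"tx": 0.24,"ty": 0.8,"tz": 0,"rx": 0,"ry": 0,"rz": 0},
  {"gripper": -1,"tx": 0.24,"ty": 0.8,"tz": 0,"rx": 0,"ry": 0,"rz": 0},
  {"gripper": -1,"tx": 0.24,"ty": 0.8,"tz": 0,"rx": 0,"ry": 0,"rz": 0},
  {"gripper": -1,"tx": 0.24,"ty": 0.8,"tz": 0,"rx": 0,"ry": 0,"rz": 0},
])

```text
time_s: 23.95
tcp_pos: [0.5105, -0.0153, 0.2036]
eef_rot: [0.0, 0.0, 1.0, -0.0]
force: [0.1, -0.0, -1.2]
gripper_width: 0.597
grip_force: 42.5
```

Request:
jog_arm([
  {"gripper": -1,"tx": 0.24,"ty": 0.8,"tz": 0,"rx": 0,"ry": 0,"rz": 0},
  {"gripper": -1,"tx": 0.24,"ty": 0.8,"tz": 0,"rx": 0,"ry": 0,"rz": 0},
  {"gripper": -1,"tx": 0.24,"ty": 0.8,"tz": 0,"rx": 0,"ry": 0,"rz": 0},
  {"gripper": -1,"tx": 0.11,"ty": 0.49,"tz": 0,"rx": 0,"ry": 0,"rz": 0},
  {"gripper": -1,"tx": 0,"ty": 0,"tz": 0,"rx": 0,"ry": 0,"rz": 0},
  {"gripper": -1,"tx": 0,"ty": 0,"tz": 0,"rx": 0,"ry": 0,"rz": 0},
])

```text
time_s: 24.55
tcp_pos: [0.4696, 0.128, 0.2035]
eef_rot: [0.0, -0.001, 1.0, -0.0]
force: [0.2, -0.4, -2.4]
gripper_width: 0.595
grip_force: 42.6
```

Request:
jog_arm([
  {"gripper": -1,"tx": -0.02,"ty": 0,"tz": 0.3,"rx": 0,"ry": 0,"rz": 0},
  {"gripper": -1,"tx": 0,"ty": 0,"tz": 0.7,"rx": 0,"ry": 0,"rz": 0},
  {"gripper": -1,"tx": 0,"ty": 0,"tz": 0.7,"rx": 0,"ry": 0,"rz": 0},
  {"gripper": -1,"tx": 0,"ty": 0,"tz": 0.6,"rx": 0,"ry": 0,"rz": 0},
  {"gripper": -1,"tx": 0,"ty": 0,"tz": 0.4,"rx": 0,"ry": 0,"rz": 0},
  {"gripper": -1,"tx": 0,"ty": 0,"tz": 0.15,"rx": 0,"ry": 0,"rz": 0},
  {"gripper": -1,"tx": 0,"ty": 0,"tz": 0.05,"rx": 0,"ry": 0,"rz": 0},
  {"gripper": -1,"tx": 0,"ty": 0,"tz": 0,"rx": 0,"ry": 0,"rz": 0},
  {"gripper": -1,"tx": 0,"ty": 0,"tz": 0,"rx": 0,"ry": 0,"rz": 0},
])

```text
time_s: 25.45
tcp_pos: [0.4719, 0.1279, 0.0595]
eef_rot: [0.001, 0.0, 1.0, 0.0]
force: [1.2, 0.4, -2.1]
gripper_width: 0.596
grip_force: 42.6
```

Request:
jog_arm([
  {"gripper": -1,"tx": 0,"ty": 0,"tz": 0.04,"rx": 0,"ry": 0,"rz": 0},
  {"gripper": -1,"tx": 0,"ty": 0,"tz": 0,"rx": 0,"ry": 0,"rz": 0},
  {"gripper": -1,"tx": 0,"ty": 0,"tz": 0,"rx": 0,"ry": 0,"rz": 0},
  {"gripper": 0.7,"tx": 0,"ty": 0,"tz": 0,"rx": 0,"ry": 0,"rz": 0},
  {"gripper": 0.7,"tx": 0,"ty": 0,"tz": 0,"rx": 0,"ry": 0,"rz": 0},
  {"gripper": 0.7,"tx": 0,"ty": 0,"tz": 0,"rx": 0,"ry": 0,"rz": 0},
  {"gripper": 0.7,"tx": 0,"ty": 0,"tz": 0,"rx": 0,"ry": 0,"rz": 0},
  {"gripper": 0.7,"tx": 0,"ty": 0,"tz": -0.3,"rx": 0,"ry": 0,"rz": 0},
  {"gripper": 0.7,"tx": 0,"ty": 0,"tz": -0.8,"rx": 0,"ry": 0,"rz": 0},
  {"gripper": 0.7,"tx": 0,"ty": 0,"tz": -0.9,"rx": 0,"ry": 0,"rz": 0},
  {"gripper": 1,"tx": 0,"ty": 0,"tz": -0.8,"rx": 0,"ry": 0,"rz": 0},
  {"gripper": 1,"tx": 0,"ty": 0,"tz": 0,"rx": 0,"ry": 0,"rz": 0},
])

```text
time_s: 26.65
tcp_pos: [0.4742, 0.1288, 0.2018]
eef_rot: [0.004, -0.0, 1.0, 0.001]
force: [0.9, -0.0, 0.0]
gripper_width: 0.996
grip_force: 0.0
```

Request:
jog_arm([
  {"gripper": 1,"tx": 0,"ty": -0.7,"tz": -0.3,"rx": 0,"ry": 0,"rz": 0},
  {"gripper": 1,"tx": 0,"ty": -0.7,"tz": 0,"rx": 0,"ry": 0,"rz": 0},
  {"gripper": 1,"tx": 0,"ty": -0.7,"tz": 0,"rx": 0,"ry": 0,"rz": 0},
  {"gripper": 1,"tx": 0,"ty": -0.7,"tz": 0,"rx": 0,"ry": 0,"rz": 0},
  {"gripper": 1,"tx": 0,"ty": -0.7,"tz": 0,"rx": 0,"ry": 0,"rz": 0},
  {"gripper": 1,"tx": 0,"ty": -0.5,"tz": 0,"rx": 0,"ry": 0,"rz": 0},
  {"gripper": 1,"tx": 0,"ty": 0,"tz": 0,"rx": 0,"ry": 0,"rz": 0},
  {"gripper": 1,"tx": 0,"ty": 0,"tz": 0,"rx": 0,"ry": 0,"rz": 0},
  {"gripper": 1,"tx": 0,"ty": 0,"tz": 0,"rx": 0,"ry": 0,"rz": 0},
])

```text
time_s: 27.55
tcp_pos: [0.4706, -0.0714, 0.2109]
eef_rot: [-0.0, -0.001, 1.0, 0.0]
force: [0.3, -0.9, -0.7]
gripper_width: 0.998
grip_force: 0.0
```

```bash
python3 - <<'E'
from h import *
for n in("top","scene"):
    im=ctrl.get_image(n);KT=cal(n);print(n);cv2.imwrite(f"pics/{n}2.png",im)
    for c in HUE:
        for ce,a,b in blobs(im,c,100): print(c,ce.round(1),a,b,'lid7',locate([(KT,ce)],[(.022,.077,.097)])[0].round(4))
    for d in ctrl.outline_of(n,"salt_white")[:2]: print('salt',d['p'],d['bbox'])
E
```

```text
top
red [264.6 178.4] 241 [256 170  18  18] lid7 [0.5704 0.114 ]
red [272.2 188.5] 119 [258 174  24  23] lid7 [0.5439 0.0944]
yellow [234.3 216.3] 126 [222 203  20  24] lid7 [0.4735 0.1908]
yellow [221.5 211.8] 252 [213 204  19  17] lid7 [0.4851 0.2239]
blue [259.5 216.4] 225 [251 209  18  16] lid7 [0.4726 0.1263]
green [227.5 174.3] 230 [219 166  18  17] lid7 [0.5823 0.2101]
scene
red [227.6 154.8] 390 [216 145  24  21] lid7 [ 0.4379 -0.1982]
red [391.4 205.6] 471 [380 194  26  24] lid7 [0.5671 0.1164]
red [386.1 241.8] 185 [369 229  36  21] lid7 [0.6502 0.1019]
yellow [447.  175.5] 442 [435 165  26  22] lid7 [0.4815 0.2262]
blue [395.  167.9] 198 [385 162  20  13] lid7 [0.4637 0.1307]
green [449.6 210.3] 310 [438 202  25  17] lid7 [0.574  0.2154]
salt 0.9 [278.3, 228.3, 29.4, 56.3]
```

View pics/scene2.png

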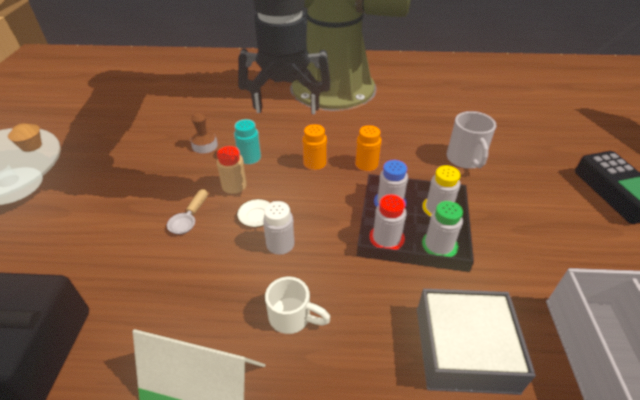

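All four shakers stand upright on their own discs: blue (395,168), yellow (447,175), red (391,206), green (450,210). The wooden pepper shaker (228,155) and the white one (278,228) haven't moved.

```bash
python3 -c "
from station import ctrl
print(ctrl.job_done())"
```

```text
the job is handed in; nothing more can be done
None
```

The job is handed in: the red, yellow, blue and green shakers each stand upright within about 3 mm of their disc's centre, the wooden and white-lidded shakers are where they started, and it took about 28 s of the 99 s; no verdict was returned.

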